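# Load the flour-carton flow lane and bolt it

### The arm

A 6-joint arm with a two-finger parallel gripper is mounted at the origin on the work surface. World frame = base frame: x ahead of the robot, y to its left, z up, the work surface at z = 0. Lengths are in m, angles in rad, forces in N, time in s.
With the tool pointing down it reaches from about 0.275 to 0.75 m from the base axis. Payload 10.2 kg.
Tool frame: the origin (TCP) lies midway between the tips of the shut fingers; the grasp point (between the pads) lies 19 mm behind it (env.hold_point_z is the distance from the TCP to the grasp point, in m); x points along the fingers, z is the direction in which the jaws open and shut, and the axes are right-handed (so a half turn about x gives the same grasp; the last joint's range is limited). The gripper opens to 85 mm and grips with 20 to 120 N. Pads are 22 mm wide; open, the fingers measure 114 mm over their backs; the gripper's body (76 mm by 85 mm) begins 54 mm behind the grasp point. The pads swing forward as they close: fully open they stand 13 mm farther back than shut.
Start: joints at [-1.514, 0.313, 1.498, -0, 1.331, -0.223], TCP at [0.145, -0.505, 0.231] pointing down, gripper open.
Joint ranges: [-2.94, 2.94], [-0.97, 2.17], [0.19, 2.56], [-1.23, 4.37], [0.02, 3.11], [-2.88, 2.88]. Speed limits (rad/s): [2.39, 2.39, 3.01, 3.14, 3.14, 3.14].

### API

Orientations are given as a unit quaternion [x, y, z, w].
In Python, from bench import env, kinematics, monitor, eyes, job gives the robot as it stands. The module is installed in compiled form; this text tells all that it offers. Calls block until the motion is done:
- env.reach(position, orientation): joint-space move of the TCP to a pose.
- env.movel(position, velocity=0.15, frame=None, guard=None): straight line of the TCP; frame=None keeps the orientation; velocity is the mean speed in m/s. With guard (N) it stops when the force on the tool has changed by that much, and returns True; else False.
- env.set_joints(angles): joint-space move.
- env.release() and env.close_gripper(effort=None): open the fingers fully, or close them until they stop; effort is the grip in N (None keeps the last).
- env.hold(seconds).
- kinematics.ik(position, orientation): joint angles nearest the present ones, or None.
- monitor.sense(): the state.
- eyes.grab_frame(name): name is "scene" or "top" or "wrist"; returns a dict with "frame" (400x640x3 uint8, red, green, blue), "mtx" (3x3 intrinsics, pixels), "k1" (the pictures are not rectified: a ray, as slopes to the right and down, at radius r is drawn at 1 + k1 r^2 times it, then the intrinsics apply), "view" (4x4, takes a point from world to camera coordinates). Camera axes: x right, y down, z forward; pixel columns grow to the right and rows downward; lengths in m; the calibration is good to about 2 mm. A picture is of the moment at which its call begins. There is no depth.
A pose or a line that the arm cannot do raises env.MotionError and nothing moves.
- job.hand_in(): hands the job in, once; it reports no verdict.
The state is a dict: "clock": time; "joints": joint angles; "qvel": joint speeds; "joint_efforts": joint torques, N m; "position": TCP position; "ee_rot": TCP orientation; "contact_force": force on the tool from outside, world axes, zero at the start; "ft_torque": the same for the moment, N m; "finger_gap": opening from 0.0 (shut) to 1.0 (fully open).
Only numpy, scipy, OpenCV 4.12 (cv2) and the standard library are available. Lean on these libraries where they do the work, as an engineer would, in place of code of your own. Each camera call takes 0.05 s, during which the arm holds its last target. There are 200 camera calls.

### The job

Load the two large flour cartons lengthwise into the top of the lane so that they run down under the hold-down frame and sit tight one behind the other against the stop at the bottom (nudge them home if they hang up), then shoot the lane's bolt fully across behind them into its keeper. Leave the small carton, the tin and everything else on the bench where it is.

Things in the scene. Friction and masses are not known exactly. Their poses are not given: they have to be found in the camera images.
- carton_a: large plain cardboard carton, rigid, 90 mm long (its x), 52 mm wide (its y), 70 mm high (its z), 0.3 to 0.54 kg; starts standing on its base on the bench; origin at the centre of its underside. The two large cartons are alike and may go in in either order.
- carton_b: the other large cardboard carton, the same 90 x 52 x 70 mm; origin at the centre of its underside
- small_carton: a smaller plain cardboard carton, 60 x 48 x 45 mm high; a bystander that does not belong in the lane; origin at the centre of its underside
- tin: upright round tin, 66 mm across, 85 mm high; a bystander; origin at the centre of its underside
- mallet: hammer, about 240 mm long, lying on the bench; a bystander
- brush: hand brush, about 200 mm long, lying on the bench; a bystander
- jar: upright glass jar, 72 mm across, 110 mm high; a bystander; origin at the centre of its underside
- cog: wooden mill cog, a 90 x 60 x 50 mm block with a tenon, lying on the bench; a bystander
- chute: fixed sloped lane on a wooden stand, a trough falling 28 degrees towards the robot's side (turned a little at random). Origin: mid-floor at the face of the 50 mm high stop at the low end; x runs up the slope along the floor, y to the lane's left, z square off the floor. Floor x = 0 to 310 mm, inner width 60 mm, side rails 22 mm high, 8 mm thick. Loaded, the upper carton's tail is at x = 180 mm.
- hood_edge (a point): middle of the upper edge of the open steel hold-down frame, at its underside: chute x = 140 mm, 78 mm above the floor. The frame bridges the lane from x = 2 to 140 mm, 5 mm thick, to 44 mm either side of the middle: cartons pass beneath it but cannot be set down there. Above x = 140 mm the lane is open from above.
- lane_entry (a point): mid-floor in the open upper part, chute x = 235 mm: a good place for the middle of a carton set down flat on the floor. The floor is slick steel above x = 130 mm, where a carton always slides by itself, and below that a draggy black brake strip, where it may stop short and need a push of up to some 6 N from behind.
- bolt (a joint): barrel bolt across the lane at chute x = 191 mm, in m: 0 = fully drawn back (tip just outside the left rail), 0.078 = fully shot, its tip in the keeper. Starts drawn, clear of the lane. Shooting moves it to the lane's right (chute -y). Stiff, about 4 N to slide; stays where it is left. Rod 12 mm thick, axis 36 mm above the floor, 5 mm clear of the tail of a fully loaded row.
- bolt_knob (a point): grip point on the bolt's upright round knob: a 14 mm thick steel post, square to the lane's floor, rising from the rod to 88 mm above the floor; this point is on its axis, 74 mm above the floor. Travels with the bolt: chute y = 140 mm drawn, 62 mm shot. The bolt's guides stand on a 30 mm wide ledge on the lane's left, out to y = 188 mm, 48 mm above the floor.
- keeper (a point): middle of the bolt's keeper, a steel staple on a block at the right rail, chute x = 191 mm, y = -47 mm, 36 mm above the floor; it reaches y = -62 mm and 48 mm above the floor

How it is judged:
By the outcome, as a careful person would: the job done as asked, in the order asked, and still so for the second after the job is handed in, with the robot touching nothing.
It also fails if it takes over 72 s, if anything falls off the work surface, if the arm or the gripper's body presses on something with over 40 N, if the wrist force passes 120 N, or if a joint passes its speed limit or range.

## Working session

There is one attempt and no reset: what is moved stays moved. The work goes in short steps, each a Python script; the robot and the scene stay as the last script left them, time stands still between calls to the robot, and variables do not carry over. Pictures are saved under pics/ and viewed, about 8 in all and at most 12, crops included, and the job is handed in when it is done.

```bash
mkdir -p pics
python3 - <<'E'
from bench import env, monitor, eyes
import cv2,numpy as np
s=monitor.sense();print(s['clock'],s['position'],s['ee_rot'])
for n in("scene","top"):
    d=eyes.grab_frame(n);cv2.imwrite(f"pics/{n}0.png",d['frame'][:,:,::-1]);print(n,d['mtx'].tolist(),d['k1'],np.round(d['view'],4).tolist())
E
```

```text
0.0 [ 0.14496962 -0.50431616  0.23076661] [ 0.42574114  0.5651147  -0.42504576  0.5645582 ]
scene [[361.3384918915543, 0.0, 313.40434966965734], [0.0, 361.3384918915543, 200.4421342961491], [0.0, 0.0, 1.0]] -0.033959669763785706 [[-0.2338, 0.9721, 0.0201, 0.1089], [0.7212, 0.1872, -0.6669, -0.3231], [-0.6521, -0.1414, -0.7449, 1.6793], [0.0, 0.0, 0.0, 1.0]]
top [[446.57835776554464, 0.0, 316.9191125763722], [0.0, 446.57835776554464, 198.9911756576266], [0.0, 0.0, 1.0]] -0.07064914171396788 [[0.0247, -0.9997, -0.0041, 0.0248], [-0.972, -0.0231, -0.2337, 0.5818], [0.2336, 0.0098, -0.9723, 1.492], [0.0, 0.0, 0.0, 1.0]]
```

View pics/top0.png

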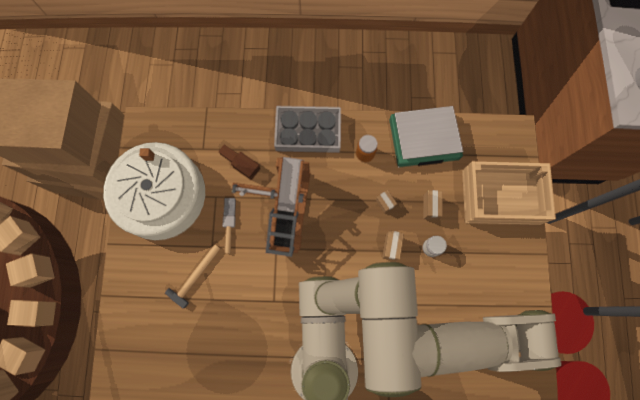

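View pics/scene0.png

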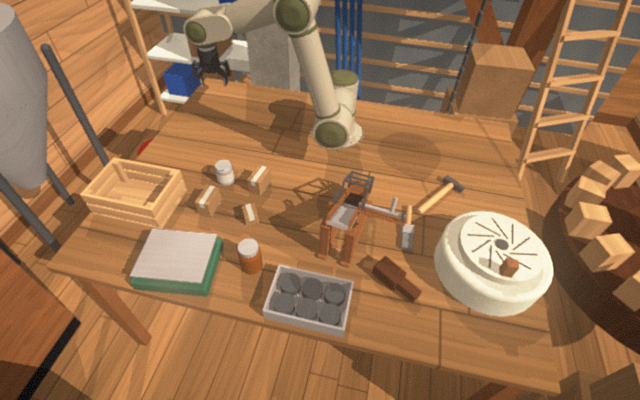

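Top view: the lane spans about (290,160) to (280,250), with the bolt on its left at (255,190). The cartons are near (434,204), (394,245) and small (388,202), and the tin is at (434,246). I'll take an enlarged crop for exact pixels.

Run:
```python
import cv2
t=cv2.imread('pics/top0.png')[145:265,225:315];s=cv2.imread('pics/top0.png')[180:264,370:455]
a=cv2.resize(t,None,fx=5,fy=5,interpolation=cv2.INTER_CUBIC)
b=cv2.resize(s,None,fx=4,fy=4,interpolation=cv2.INTER_CUBIC)
import numpy as np
c=np.zeros((600,800,3),np.uint8);c[:600,:450]=a;c[:336,455:795]=b
cv2.imwrite('pics/crop0.png',c)
```

```text
(no output)
```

View pics/crop0.png

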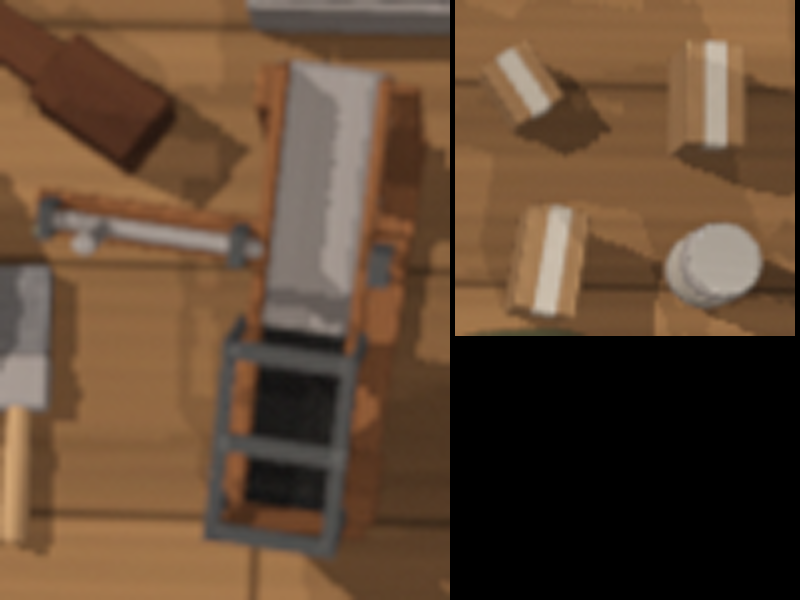

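Crop: the carton tape ends are at full-image px (435.3,190.5)-(434.8,216.8) and (396.3,231.8)-(392.3,258.5). The lane floor's top corners are at about (282.6,157.4) and (301.6,159.4), and the knob is near (242,193). Next I'll locate the cartons and take two wrist looks over the lane.

```bash
cat > h.py <<'E'
from bench import env, kinematics, monitor, eyes, job
import cv2, numpy as np, json
from scipy.spatial.transform import Rotation as R
def ray(d,p):
    k=d['mtx'];u=np.array([(p[0]-k[0,2])/k[0,0],(p[1]-k[1,2])/k[1,1]]);v=u.copy()
    for _ in range(10): v=u/(1+d['k1']*(v@v))
    V=np.array(d['view']);r=V[:3,:3].T@np.r_[v,1];return -V[:3,:3].T@V[:3,3],r/np.linalg.norm(r)
def onplane(d,p,z):
    o,r=ray(d,p);return o+r*(z-o[2])/r[2]
def tri(obs):   # [(d,pix),...] -> point, residual
    A=np.zeros((3,3));b=np.zeros(3);L=[]
    for d,p in obs:
        o,r=ray(d,p);M=np.eye(3)-np.outer(r,r);A+=M;b+=M@o;L.append((o,M))
    x=np.linalg.solve(A,b);return x,max(np.linalg.norm(M@(x-o)) for o,M in L)
def quat(xa,za):  # tool x (finger dir), tool z (jaw dir)
    xa=np.array(xa,float);xa/=np.linalg.norm(xa);za=np.array(za,float);za-=xa*(za@xa);za/=np.linalg.norm(za)
    return R.from_matrix(np.c_[xa,np.cross(za,xa),za]).as_quat()
def save(n,d): 
    cv2.imwrite(f'pics/{n}.png',d['frame'][:,:,::-1]);json.dump({k:np.array(d[k]).tolist() for k in('mtx','k1','view')},open(f'pics/{n}.json','w'))
def load(n):
    d=json.load(open(f'pics/{n}.json'));d['mtx']=np.array(d['mtx']);return d
E
python3 - <<'E'
from h import *
np.set_printoptions(precision=4,suppress=True)
d=eyes.grab_frame('top');save('top1',d);s=eyes.grab_frame('scene');save('scene1',s);w=eyes.grab_frame('wrist')
for a,b in (((435.25,190.5),(434.75,216.75)),((396.25,231.75),(392.25,258.5))):
    A,B=onplane(d,a,.07),onplane(d,b,.07);print('carton',A,B,'len',np.linalg.norm(A-B),'mid',(A+B)/2,'yaw',np.arctan2(*(A-B)[1::-1]))
print('tin',onplane(d,((722-455)/4+370,180+258/4),.085))
for n,p in dict(topL=(282.6,157.4),topR=(301.6,159.4),knob=(242,193),hoodlowL=(267,252)).items(): print(n,onplane(d,p,.15),onplane(d,p,.25))
T=np.eye(4);q=monitor.sense();T[:3,:3]=R.from_quat(q['ee_rot']).as_matrix();T[:3,3]=q['position']
print('cam in tool',np.array(w['view'])@T, w['mtx'][0])
for y in (.08,.16):
  for yaw in (0,.5,-.5,1.57,-1.57):
    print(y,yaw,kinematics.ik([.45,y,.42],quat([0,0,-1],[np.sin(yaw),np.cos(yaw),0])))
E
```

```text
carton [ 0.6215 -0.3772  0.07  ] [ 0.5271 -0.3719  0.07  ] len 0.09450948891101536 mid [ 0.5743 -0.3745  0.07  ] yaw -0.055490116954405776
carton [ 0.4715 -0.2368  0.07  ] [ 0.3793 -0.2218  0.07  ] len 0.09339246504321301 mid [ 0.4254 -0.2293  0.07  ] yaw -0.160523643192802
tin [ 0.4282 -0.3715  0.085 ]
topL [0.7038 0.1579 0.15  ] [0.6699 0.1486 0.25  ]
topR [0.6981 0.0933 0.15  ] [0.6646 0.0884 0.25  ]
knob [0.5762 0.2879 0.15  ] [0.5512 0.2695 0.25  ]
hoodlowL [0.382  0.1946 0.15  ] [0.3705 0.1827 0.25  ]
cam in tool [[ 0.0001 -0.0004  1.      0.    ]
 [-0.3086 -0.9512 -0.0004  0.0314]
 [ 0.9512 -0.3086 -0.0002  0.1595]
 [ 0.      0.      0.      1.    ]] [301.3104   0.     323.1622]
0.08 0 [-0.0813  0.1012  1.2781 -0.      1.7622 -1.6521]
0.08 0.5 [-0.0813  0.1012  1.2781 -0.      1.7622 -1.1521]
0.08 -0.5 [-0.0813  0.1012  1.2781 -0.      1.7622 -2.1521]
0.08 1.57 [-0.0813  0.1012  1.2781 -0.      1.7622 -0.0821]
0.08 -1.57 None
0.16 0 [ 0.0956  0.1506  1.222  -0.      1.7691 -1.4752]
0.16 0.5 [ 0.0956  0.1506  1.222  -0.      1.7691 -0.9752]
0.16 -0.5 [ 0.0956  0.1506  1.222  -0.      1.7691 -1.9752]
0.16 1.57 [ 0.0956  0.1506  1.222  -0.      1.7691  0.0948]
0.16 -1.57 None
```

Run:
```python
from h import *
q=quat([0,0,-1],[0,1,0])
env.reach([.49,.06,.40],q);save('w1',eyes.grab_frame('wrist'));print(monitor.sense()['clock'])
env.movel([.49,.24,.40],.25);save('w2',eyes.grab_frame('wrist'));print(monitor.sense()['clock'])
```

```text
2.725
3.6417
```

View pics/w1.png

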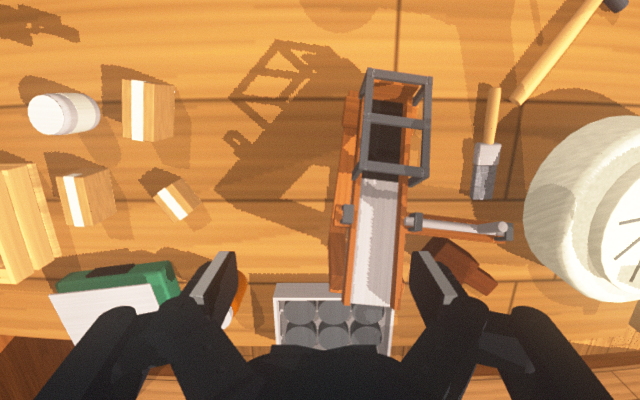

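View pics/w2.png

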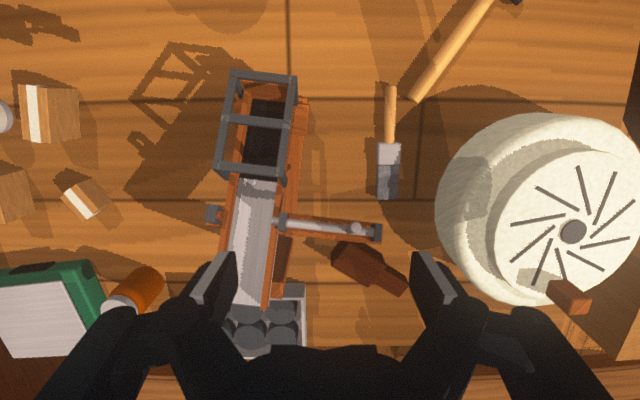

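Wrist views (flipped, robot side up): the hood is at about (397,122) in w1 and (257,125) in w2. The knob is at (503,229)/(358,228), the keeper at (346,213)/(214,213), and the floor's top end at about (370,303)/(250,300). I'll enlarge both for point picking.

Run:
```python
import cv2,numpy as np
f=lambda n,x:cv2.resize(cv2.imread(f'pics/{n}.png')[62:312,x:x+190],None,fx=2.1,fy=2.4,interpolation=cv2.INTER_CUBIC)
cv2.imwrite('pics/crop1.png',np.hstack([f('w1',330),f('w2',200)]))
```

```text
(no output)
```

View pics/crop1.png

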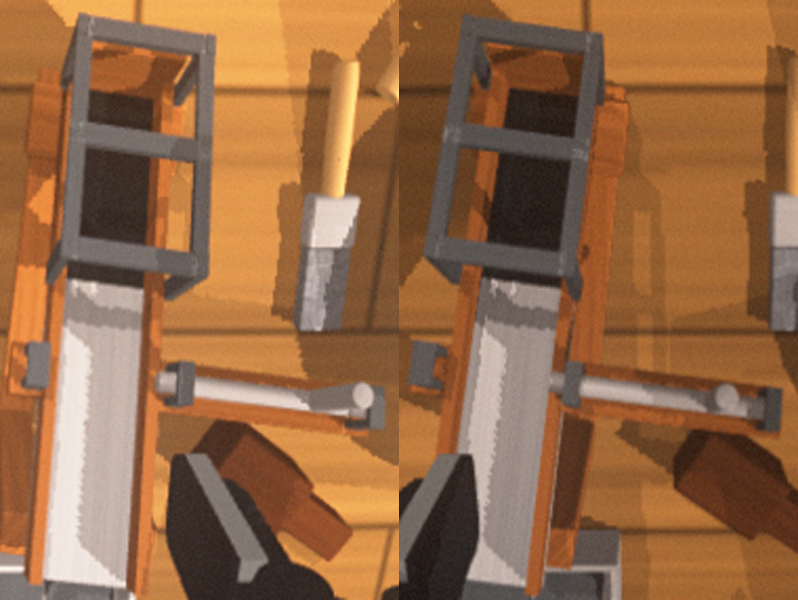

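```bash
cat > fit.py <<'E'
from h import *
np.set_printoptions(precision=4,suppress=True)
w1,w2,t=load('w1'),load('w2'),load('top1')
P1=lambda x,y:(w1,(330+x/2.1,62+y/2.4)); P2=lambda x,y:(w2,(200+x/2.1,62+y/2.4)); PT=lambda x,y:(t,(225+x/5,145+y/5))
F={'A':((2,-44,83),[P1(82,13),P2(66,16),PT(332,553)]),'B':((2,44,83),[P1(214,37),P2(205,35),PT(205,537)]),
'C':((140,44,83),[P1(208,278),P2(175,280)]),'D':((140,-44,83),[P1(64,265),P2(26,257)]),
'fl':((310,30,0),[P1(127,587),P2(131,587),PT(288,62)]),'fr':((310,-30,0),[P1(43,580),PT(384,72)]),
'knob':((191,140,88),[P1(363,396),P2(325,396),PT(85,233)]),'keep':((191,-51,48),[P1(37,352),P2(31,352)])}
W=[];M=[]
for n,(m,o) in F.items():
    x,r=tri(o);W.append(x);M.append(np.array(m)/1000);print(n,x,'ray miss',round(r,4))
W=np.array(W);M=np.array(M)
# yaw about vertical, slope fixed at 28 deg
Rp=R.from_euler('y',-28,degrees=True).as_matrix()
m=M@Rp.T;mc,wc=m.mean(0),W.mean(0);a,b=(m-mc)[:,:2],(W-wc)[:,:2]
yaw=np.arctan2((a[:,0]*b[:,1]-a[:,1]*b[:,0]).sum(),(a*b).sum())
C=R.from_euler('z',yaw).as_matrix()@Rp;o=wc-C@M.mean(0)
print('yaw',yaw,'o',o);print('resid mm in chute\n',((W-o)@C-M)*1000)
Rf=R.align_vectors(W-wc,M-M.mean(0))[0].as_matrix();print('free fit slope',np.degrees(np.arcsin(Rf[2,0])),'yaw',np.arctan2(Rf[1,0],Rf[0,0]),'roll',np.degrees(Rf[2,1]))
np.savez('chute.npz',C=C,o=o)
E
python3 fit.py
```

```text
A [0.3739 0.1185 0.1237] ray miss 0.002
B [0.3841 0.2039 0.1169] ray miss 0.0021
C [0.5054 0.19   0.1844] ray miss 0.0005
D [0.4949 0.1043 0.1879] ray miss 0.0021
fl [0.6892 0.1535 0.1927] ray miss 0.0004
fr [0.683  0.0937 0.1938] ray miss 0.0032
knob [0.5614 0.2775 0.211 ] ray miss 0.004
keep [0.5533 0.092  0.1629] ray miss 0.0001
yaw -0.1246761232442243 o [0.4157 0.1574 0.0446]
resid mm in chute
 [[  2.8207   0.2358   4.0809]
 [ -0.8394  -1.8019  -1.6782]
 [  0.6739  -0.5116   0.6366]
 [  2.5618   1.2118   3.577 ]
 [ -0.4611   0.2041   3.1553]
 [  1.2796   0.0472   3.5189]
 [  1.6534  -2.6594  -1.9011]
 [ -7.689    3.2741 -11.3895]]
free fit slope 27.95307404046658 yaw -0.12548375082863766 roll 0.13328877799531794
```

The fit is consistent: slope 27.95° against 28° given, yaw −0.125, residuals of a few mm. I misjudged the keeper point, so I'll drop it, then check IK and load the first carton.

```bash
sed -i "s/,'keep':.*/}/" fit.py; python3 fit.py | tail -9
cat >> h.py <<'E'
def chute():
    z=np.load('chute.npz');return z['C'],z['o']
def ch(x,y,z):
    C,o=chute();return o+C@(np.array([x,y,z])/1000)
QC=lambda s=1: quat(-chute()[0][:,2],s*chute()[0][:,1])
def st(tag):
    s=monitor.sense();print(tag,round(s['clock'],2),np.round(s['position'],4),'F',np.round(s['contact_force'],1),'gap',round(s['finger_gap'],3))
def load_carton(xy,yaw,H=.026,s=1):
    q=quat([0,0,-1],s*np.array([-np.sin(yaw),np.cos(yaw),0]))
    env.reach([*xy,.16],q);env.movel([*xy,H],.2);env.close_gripper(40);st('grip')
    env.movel([*xy,.30],.3);st('lift')
    env.reach(ch(235,0,26+120),QC(s));st('above')
    env.movel(ch(235,0,26+25),.25)
    print('touch',env.movel(ch(235,0,26-3),.06,guard=8));st('down')
E
python3 - <<'E'
from h import *
for s in(1,-1):
  for xy,yaw in(((.4254,-.2293),-.16),((.5743,-.3745),-.055)):
    q=quat([0,0,-1],s*np.array([-np.sin(yaw),np.cos(yaw),0]))
    print(s,[np.round(kinematics.ik([*xy,h],q),2) if kinematics.ik([*xy,h],q) is not None else None for h in(.026,.3)])
  for p in((235,0,23),(235,0,146),(215,0,130),(165,0,30),(191,165,66),(191,80,66)):
    k=kinematics.ik(ch(*p),QC(s));print(s,p,np.round(ch(*p),3),None if k is None else np.round(k,2))
E
```

```text
resid mm in chute
 [[ 1.7295  0.6846  2.45  ]
 [-1.9404 -1.3532 -3.3039]
 [-0.4272 -0.0471 -0.989 ]
 [ 1.4705  1.6763  1.9462]
 [-1.5608  0.6927  1.5289]
 [ 0.1868  0.536   1.8888]
 [ 0.5416 -2.1892 -3.521 ]]
free fit slope 28.266158078801052 yaw -0.11440773292415855 roll -1.6945777622254206
1 [array([-0.74,  0.5 ,  1.84, -0.  ,  0.8 , -2.15]), array([-0.74,  0.18,  1.49, -0.  ,  1.47, -2.15])]
1 [array([-0.75,  0.86,  1.15, -0.  ,  1.13, -2.26]), array([-0.75,  0.68,  0.76, -0.  ,  1.7 , -2.26])]
1 (235, 0, 23) [0.611 0.132 0.177] [ 0.06  0.37  1.65 -0.15  0.65 -1.29]
1 (235, 0, 146) [0.554 0.14  0.286] [ 0.09  0.15  1.64 -0.13  0.88 -1.3 ]
1 (215, 0, 130) [0.544 0.141 0.262] [ 0.09  0.15  1.7  -0.14  0.82 -1.28]
1 (165, 0, 30) [0.546 0.141 0.15 ] [ 0.09  0.29  1.85 -0.2   0.53 -1.21]
1 (191, 165, 66) [0.573 0.303 0.194] [ 0.4   0.44  1.5  -0.33  0.8  -0.86]
1 (191, 80, 66) [0.562 0.219 0.194] [ 0.25  0.33  1.66 -0.27  0.71 -1.03]
-1 [array([-0.74,  0.5 ,  1.84, -0.  ,  0.8 ,  0.99]), array([-0.74,  0.18,  1.49, -0.  ,  1.47,  0.99])]
-1 [array([-0.75,  0.86,  1.15, -0.  ,  1.13,  0.88]), array([-0.75,  0.68,  0.76, -0.  ,  1.7 ,  0.88])]
-1 (235, 0, 23) [0.611 0.132 0.177] [ 0.06  0.37  1.65 -0.15  0.65  1.85]
-1 (235, 0, 146) [0.554 0.14  0.286] [ 0.09  0.15  1.64 -0.13  0.88  1.84]
-1 (215, 0, 130) [0.544 0.141 0.262] [ 0.09  0.15  1.7  -0.14  0.82  1.86]
-1 (165, 0, 30) [0.546 0.141 0.15 ] [ 0.09  0.29  1.85 -0.2   0.53  1.93]
-1 (191, 165, 66) [0.573 0.303 0.194] [ 0.4   0.44  1.5  -0.33  0.8   2.28]
-1 (191, 80, 66) [0.562 0.219 0.194] [ 0.25  0.33  1.66 -0.27  0.71  2.11]
```

```bash
sed -i "s/26+25),.25/26+35),.25/; s/26-3),.06,guard=8/26-5),.06,guard=8/" h.py
cat >> h.py <<'E'
def inch(): 
    C,o=chute();return (monitor.sense()['position']-o)@C*1000
def drop():
    p=inch();print('chute TCP mm',np.round(p,1))
    if p[2]<32:
        env.release();env.hold(.2);env.movel(ch(235,0,140),.3);st('released');return True
E
python3 - <<'E'
from h import *
load_carton((.4254,-.2293),-.16); print(drop())
save('top2',eyes.grab_frame('top'));d=eyes.grab_frame('wrist');save('w3',d)
E
```

```text
grip 6.78 [ 0.4258 -0.2295  0.0269] F [-0.4  1.7  5.8] gap 0.606
lift 7.85 [ 0.4249 -0.2289  0.2983] F [-0.3  0.5 -5.5] gap 0.605
above 9.3 [0.5538 0.1387 0.2855] F [-0.8 -0.1 -4.9] gap 0.603
touch True
down 10.36 [0.6091 0.1326 0.1798] F [-0.6  0.1  1.1] gap 0.603
chute TCP mm [234.6  -0.   26.3]
released 11.53 [0.5563 0.1393 0.2807] F [-0.9 -0.5 -0.5] gap 0.998
True
```

View pics/w3.png

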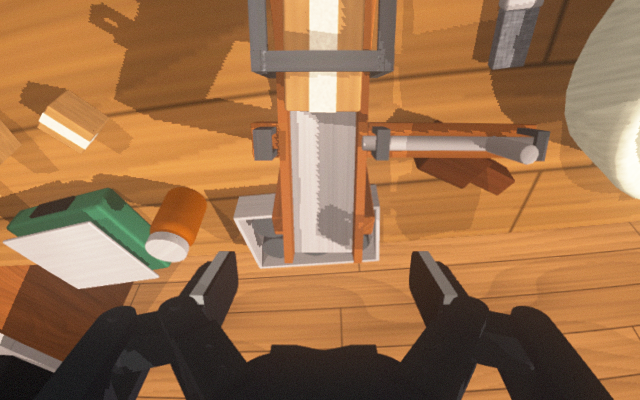

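The first carton is flat in the lane but hung up, with its tail just above the hood (tail base near (322,112)). I'll load the second one behind it, after checking where that tail is.

Run:
```python
from h import *
C,o=chute();d=load('w3');c,r=ray(d,(322,112));
k=((o-c)@C[:,2])/(r@C[:,2]);t=((c+k*r-o)@C*1000);print('tail',t)
if t[0]<185:
    load_carton((.5743,-.3745),-.055);print(drop())
    save('w4',eyes.grab_frame('wrist'))
```

```text
tail [ 1.66518409e+02 -1.44929376e+00  3.86743787e-14]
grip 14.77 [ 0.5747 -0.3747  0.0273] F [-0.7  2.   6.2] gap 0.606
lift 15.83 [ 0.5739 -0.3742  0.2977] F [ 0.1  0.4 -6. ] gap 0.604
above 17.71 [0.5542 0.1389 0.2858] F [ 0.3  0.3 -4.7] gap 0.604
touch True
down 18.76 [0.6087 0.1326 0.1801] F [-0.6  0.2 -0.5] gap 0.602
chute TCP mm [ 2.344e+02 -1.000e-01  2.670e+01]
released 19.92 [0.5563 0.1393 0.281 ] F [-0.  -0.2 -0.3] gap 0.998
True
```

View pics/w4.png

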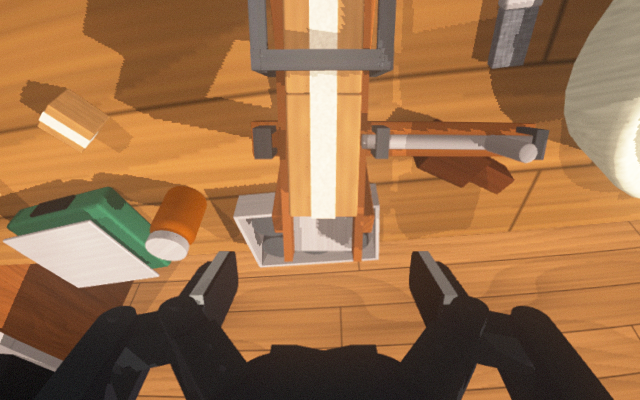

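Both cartons are in line, with the second's tail at about (320,217), near x ≈ 255 mm. Now I'll push the row home with closed fingers.

Run:
```python
from h import *
env.movel(ch(290,0,140),.3);env.close_gripper(40)
print(env.movel(ch(290,0,22),.2,guard=10));st('in lane');print(inch())
C,_=chute()
f0=monitor.sense()['contact_force']
hit=env.movel(ch(184,0,22),.05,guard=20);f=monitor.sense()['contact_force']
print('push',hit,inch(),'F chute',(f-f0)@C);st('')
save('w5',eyes.grab_frame('wrist'))
```

```text
False
in lane 21.81 [0.6598 0.1265 0.2033] F [-0.9  0.4  0.1] gap 0.0
[2.90734053e+02 1.77434234e-01 2.30102779e+01]
push True [192.45254099   0.42700608  23.21434521] F chute [4.25338771 0.18999281 0.44054266]
 23.67 [0.5737 0.1375 0.1574] F [2.7 0.2 2.4] gap 0.0
```

The guard tripped at TCP x=192.5, which puts the tail near 181. I'll press once more to confirm, then back off and look.

Run:
```python
from h import *
hit=env.movel(ch(184,0,22),.03,guard=22);print('push',hit,inch());st('')
env.movel(ch(205,0,22),.2);env.movel(ch(205,0,145),.3)
save('w5',eyes.grab_frame('wrist'))
st('')
```

```text
push True [193.01462598   0.62322539  23.85175604]
 23.97 [0.5739 0.1377 0.1582] F [2.2 0.2 3.4] gap -0.002
 24.82 [0.5273 0.1428 0.2696] F [ 0.8 -0.1 -0.6] gap 0.002
```

View pics/w5.png

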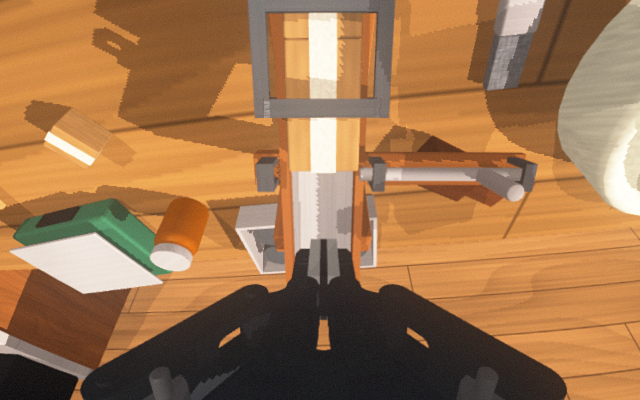

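Run:
```python
from h import *
np.set_printoptions(precision=1,suppress=True)
C,o=chute();d=load('w5');
print('cam',(ray(d,(320,200))[0]-o)@C*1000)
for p,z in (((323,172),0),((323,172),70),((325,38),70),((325,118),83),((325,100),83),((267,174),48),((515,191),88)):
    c,r=ray(d,p);k=((o-c)@C[:,2]+z/1000)/(r@C[:,2]);print(p,z,(c+k*r-o)@C*1000)
im=cv2.imread('pics/w5.png');cv2.imwrite('pics/c5.png',cv2.resize(im[0:210,240:400],None,fx=3.7,fy=2.85,interpolation=cv2.INTER_CUBIC))
```

```text
cam [122.   -0.6 286. ]
(323, 172) 0 [197.2   0.2   0. ]
(323, 172) 70 [178.8   0.   70. ]
(325, 38) 70 [88.5  1.4 70. ]
(325, 118) 83 [138.7   1.3  83. ]
(325, 100) 83 [127.3   1.3  83. ]
(267, 174) 48 [186.1 -45.7  48. ]
(515, 191) 88 [187.7 136.4  88. ]
```

View pics/c5.png

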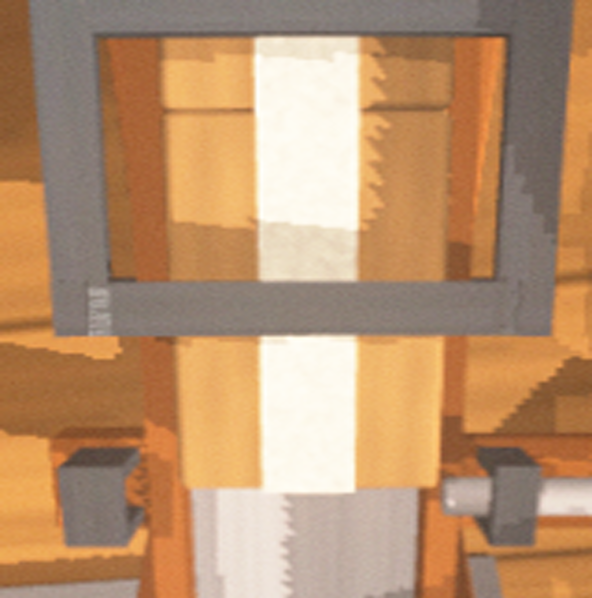

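The row is home: tail top edge at (323,172) gives x≈179–180, and the seam at (325,38) gives x≈89–90, against 180 and 90 expected. Next is the bolt.

Run:
```python
from h import *
np.set_printoptions(precision=1,suppress=True)
C,_=chute()
env.movel(ch(190,172,145),.3);print('down',env.movel(ch(190,172,64),.15,guard=8),inch())
print('push',env.movel(ch(190,70,64),.05,guard=22),inch());st('')
print('press',env.movel(ch(190,70,64),.03,guard=25),inch());st('')
env.movel(ch(190,*(inch()[1:2]+20),64),.2);env.movel(ch(190,130,170),.3)
env.movel(ch(150,130,190),.3)
save('w6',eyes.grab_frame('wrist'));save('top6',eyes.grab_frame('top'));st('')
```

```text
down False [190.7 171.8  64.8]
push True [190.2  81.7  64. ]
 27.88 [0.6 0.2 0.2] F [ 1.6  6.3 -1.3] gap -0.003
press True [190.2  81.8  64.2]
 28.12 [0.6 0.2 0.2] F [ 2.3  8.2 -0.3] gap -0.003
 29.29 [0.5 0.3 0.3] F [-0.5  0.1 -0. ] gap -0.001
```

View pics/w6.png

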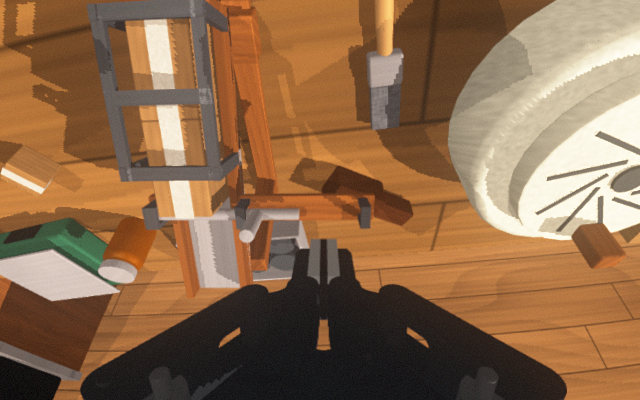

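Run:
```python
from h import *
np.set_printoptions(precision=1,suppress=True)
C,o=chute();d=load('w6')
for p,z in (((247,237),88),((190,219),70),((188,180),83)):
    c,r=ray(d,p);k=((o-c)@C[:,2]+z/1000)/(r@C[:,2]);print(p,z,(c+k*r-o)@C*1000)
env.reach(ch(240,0,190),QC());save('w7',eyes.grab_frame('wrist'))
im=cv2.imread('pics/w7.png');cv2.imwrite('pics/c7.png',cv2.resize(im[:200,220:440],None,fx=3.4,fy=2.9,interpolation=cv2.INTER_CUBIC));st('')
```

```text
(247, 237) 88 [189.9  62.3  88. ]
(190, 219) 70 [180.    4.8  70. ]
(188, 180) 83 [137.9  14.6  83. ]
 30.02 [0.5 0.1 0.3] F [-0.3  0.5  0. ] gap 0.001
```

View pics/c7.png

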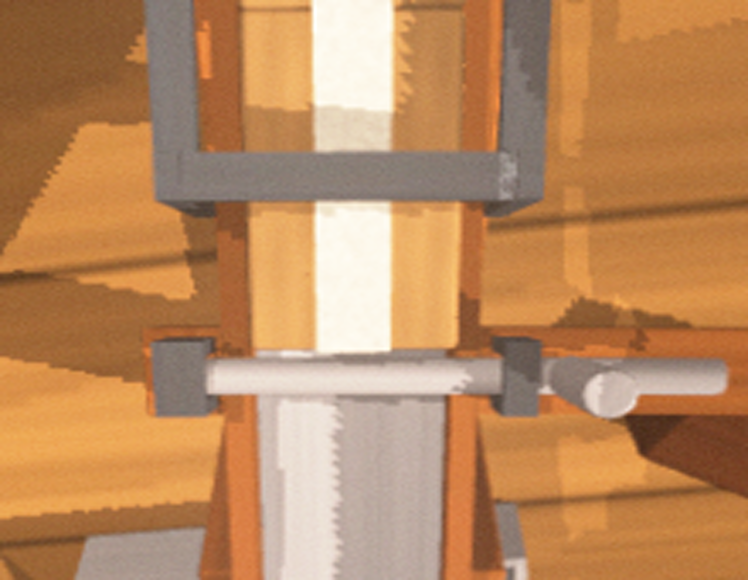

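The rod runs right across behind the cartons into the keeper, and the row is still home.

Run:
```python
from h import *
st('final');job.hand_in()
```

```text
final 30.02 [0.5374 0.1421 0.3262] F [-0.3  0.5  0. ] gap 0.001
the job is handed in; nothing more can be done
```

I loaded both large cartons into the lane, pushed the row home against the stop, then shot the bolt across behind them. I handed the job in at 30.0 s with the arm clear of everything.

- **Cartons:** the first one hung up on the brake strip with its tail at about 167 mm. I loaded the second behind it and pushed the pair until they stopped firmly on both pushes. Afterwards the upper carton's tail measured 179–180 mm (expected 180), and the joint between the two about 89 mm (expected 90).
- **Bolt:** it stopped firmly against two pushes of over 20 N. The knob then measured y = 62.3 mm (expected 62), and the picture shows the rod in the keeper.
- **Disagreements:** one keeper point I had picked was off by about 11 mm, so I left it out of the lane fit. An earlier look at the drawn knob read y = 136 mm instead of 140 mm. The lane position was otherwise good to about 2–4 mm.
- **Everything else:** I didn't touch the small carton, the tin or the other items on the bench. I did not measure them again at the end.

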